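Ring for the kiln hand and hold up the cup carrier

ROBOT

A 7-joint arm with a two-finger parallel gripper is mounted at the origin on the work surface. World frame = base frame: x ahead of the robot, y to its left, z up, the work surface at z = 0. Lengths are in m, angles in rad, forces in N, time in s.
With the tool pointing down it reaches from about 0.4 to 0.9 m from the base axis. Payload 5.6 kg.
Tool frame: the origin (TCP) lies midway between the tips of the shut fingers; the grasp point (between the pads) lies 19 mm behind it; z points along the fingers, y is the line along which they close (so a half turn about z gives the same grasp; the last joint's range is limited). The gripper opens to 92 mm and grips with 3 to 60 N. Pads are 20 mm wide; open, the fingers measure 128 mm over their backs; the gripper's body (75 mm by 189 mm) begins 69 mm behind the grasp point.
Start: joints at [1.09, 0.468, -0.012, 1.603, 0.006, 1.071, -0.056], TCP at [0.276, -0.589, 0.215] pointing down, gripper open.
Joint ranges: [-2.53, 2.53], [-0.31, 2.02], [-1.57, 1.55], [0.28, 2.44], [-1.29, 4.43], [0.15, 1.84], [-2.92, 2.92]. Speed limits (rad/s): [2.57, 2.57, 3.14, 3.14, 3.14, 3.14, 3.14].

INTERFACE

Orientations are given as a 3x3 rotation matrix whose columns are the frame's x, y, z axes.
In Python, from station import env, effector, solver, viewer, workorder, search_frame, tip_of gives the robot as it stands. Calls block until the motion is done:
- env.reach(position, orientation): joint-space move of the TCP to a pose.
- env.movel(position, frame=None, rate=0.15): straight line of the TCP; frame=None keeps the orientation; rate is the mean speed in m/s.
- env.goto_joints(angles): joint-space move.
- effector.release() and effector.grasp(squeeze=None): open the fingers fully, or close them until they stop; squeeze is the grip in N (None keeps the last).
- env.pause(seconds).
- solver.inverse_kinematics(position, orientation): joint angles nearest the present ones, or None.
- env.sense(): the state.
- viewer.read_camera(name): name is "scene" or "top"; returns (picture, depth): 480x640x3 uint8, red, green, blue; 480x640 float32, m along the optical axis (not along the pixel's ray), 0 where there is no reading.
- viewer.camera_info(name): a dict with "intrinsics" (3x3 intrinsics, pixels), "eye" and "rotation" of the camera in the world. Camera axes: x right, y up, looking along -z (the intrinsics and any distortion apply to the point x, -y, -z); pixel columns grow to the right and rows downward; lengths in m; the calibration is good to about 2 mm. A picture is of the moment at which its call begins. camera_info takes no time and is no camera call.
A pose or a line that the arm cannot do raises env.PlanningError and nothing moves.
- workorder.finish_job(): hands the job in; it is judged then, once.
Trained networks look in the newest picture that a camera, given by its name, has taken for a name from the list of things; names that differ only in an ending like _2 or _b are one class to them, and where a whole thing is asked for, a point or a joint stands for the part that bears it (a point fixed in the world has none). Each returns a list of dicts, best first, with "score" (0 to 1); they miss things now and then, are a little off and sometimes report something else, mostly with a low value. They report only what shows in the picture. A call takes as long as a camera call.
- search_frame(camera, name): "at" ([x, y, z] in m, in world coordinates, good to about 4 mm: the middle of the surface that is visible of it).
- tip_of(camera, name): "at" ([x, y, z] in m, in world coordinates, good to about 4 mm: a listed point, or the origin of a listed thing).
The state is a dict: "t": time; "joint_positions": joint angles; "joint_velocities": joint speeds; "tau": joint torques, N m; "ee_pos": TCP position; "tcp_rot": TCP orientation; "wrist_force": force on the tool from outside, world axes, zero at the start; "moment": the same for the moment, N m; "gripper_width": finger opening in m; "grasp_force": force on a finger pad.
Only numpy, scipy, OpenCV 4.12 (cv2) and the standard library are available. Lean on these libraries where they do the work, as an engineer would, in place of code of your own. Each camera call takes 0.05 s, during which the arm holds its last target. There are 200 camera calls.

TASK

Call the kiln hand: press the red plunger of the call bell right down to its stop and let it spring back up. Then take the wooden carrier by its handle, lift it with its two cups straight up at least 10 cm clear of the plaster slab, and finish while still holding it there in the air, steady and level with both cups standing in it, ready to be taken over. Do not disturb the blue glaze jar.

Things in the scene. Friction and masses are not known exactly. Their poses are not given: they have to be found in the camera images.
- bat: White plaster slab lying fixed on the table, 180 (its x) by 280 (its y) by 35 mm high; the carrier stands on it at the start. Origin at the centre of its underside, z up.
- carrier: Loose wooden carrier (tote) for cups: a tray 110 (its x) by 240 (its y) by 10 mm with a rim up to 24 mm above its underside, and a bar handle over its middle. Origin at the centre of its underside, z up. It weighs 0.5 to 0.8 kg with the cups.
- carrier_grip (a point): Centre of the carrier's handle bar, 132 mm above the carrier's underside, over the middle of the tray (near the centre of mass); axes as the carrier's. The dark wooden bar is flat-sided, runs along the carrier's x, is 110 mm long, 18 mm thick (along the carrier's y) and 26 mm high, on two posts of the same thickness at x = +-43 mm.
- cup_a_mid (a point): Centre, half-way up, of a loose pinkish fired-clay cup without handle, 68 mm across the rim, 70 mm high, standing in the carrier about 68 mm to the +y side of the handle. Cup axis is z.
- cup_b_mid (a point): The same for the second, equal cup, about 68 mm to the -y side of the handle.
- bell_top (a point): Centre of the top of the red plunger head (24 mm across) of a chromed call bell, 70 mm above the table when up; it moves with the head. The bell is fixed to the table, 88 mm across.
- bell_plunger (a joint): Travel of the bell's plunger: 0 up, 0.008 m fully pressed down at its stop. A spring returns it; it takes about 2 N to start and 4 N to hold at the stop.
- glaze_jar_mid (a point): Bystander: centre of a loose blue glaze jar with white lid, 68 mm across, 100 mm high.

How it is judged:
By the outcome, as a careful person would: the job done as asked, in the order asked, and still so for the second after the job is handed in, while the arm keeps its last pose, push and grip.
It also fails if it takes over 48 s, if anything falls off the work surface, if the arm or the gripper's body presses on something with over 40 N, if the wrist force passes 120 N, or if a joint passes its speed limit or range.

## Working session

There is one attempt and no reset: what is moved stays moved. The work goes in short steps, each a Python script; the robot and the scene stay as the last script left them, time stands still between calls to the robot, and variables do not carry over. Pictures are saved under pics/ and viewed, at most 10 in all, crops included, and the job is handed in when it is done.

```bash
mkdir -p pics
python3 - <<'E'
from station import *
import cv2,numpy as np
ims=[]
for c in("scene","top"):
    p,d=viewer.read_camera(c); ims.append(p[:,:,::-1]); np.savez(f"pics/{c}.npz",p=p,d=d)
    i=viewer.camera_info(c); print(c,np.round(i["eye"],3).tolist(),np.round(i["rotation"],3).tolist(),np.round(i["intrinsics"],1).tolist(),i.keys())
    for n in("carrier","carrier_grip","cup_a_mid","cup_b_mid","bell_top","glaze_jar_mid","bat"):
        print(n,[(np.round(r["at"],3).tolist(),round(r["score"],2)) for r in tip_of(c,n)[:3]])
cv2.imwrite("pics/a.png",cv2.resize(np.vstack(ims),None,fx=.62,fy=.62))
s=env.sense();print(s["t"],s["ee_pos"],s["tcp_rot"])
E
```

```text
scene [1.19, -0.052, 0.958] [[0.071, -0.773, 0.63], [0.997, 0.065, -0.033], [-0.015, 0.631, 0.776]] [[551.2, 0.0, 329.5], [0.0, 551.2, 244.5], [0.0, 0.0, 1.0]] dict_keys(['intrinsics', 'eye', 'rotation'])
carrier [([0.535, 0.328, 0.032], 0.77)]
carrier_grip [([0.537, 0.326, 0.164], 0.7)]
cup_a_mid [([0.545, 0.402, 0.082], 0.85)]
cup_b_mid [([0.521, 0.263, 0.083], 0.62)]
bell_top [([0.558, -0.015, 0.072], 0.42)]
glaze_jar_mid [([0.485, -0.281, 0.049], 0.97)]
bat [([0.524, 0.321, 0.0], 0.65)]
top [0.388, -0.036, 1.095] [[0.002, 0.992, -0.124], [-1.0, 0.001, -0.004], [-0.004, 0.124, 0.992]] [[487.2, 0.0, 312.6], [0.0, 487.2, 230.5], [0.0, 0.0, 1.0]] dict_keys(['intrinsics', 'eye', 'rotation'])
carrier [([0.536, 0.326, 0.035], 0.9)]
carrier_grip [([0.536, 0.327, 0.168], 0.97)]
cup_a_mid [([0.542, 0.396, 0.083], 0.68), ([0.56, -0.019, 0.07], 0.41)]
cup_b_mid [([0.519, 0.26, 0.082], 0.64)]
bell_top [([0.559, -0.018, 0.069], 0.58)]
glaze_jar_mid [([0.492, -0.276, 0.049], 0.96)]
bat []
0.8 [ 0.27553283 -0.58873051  0.21462878] [[ 9.05732519e-01  4.23849742e-01  6.13618783e-06]
 [ 4.23849741e-01 -9.05732514e-01 -9.62994888e-05]
 [-3.52587687e-05  8.98224002e-05 -9.99999995e-01]]
```

View pics/a.png

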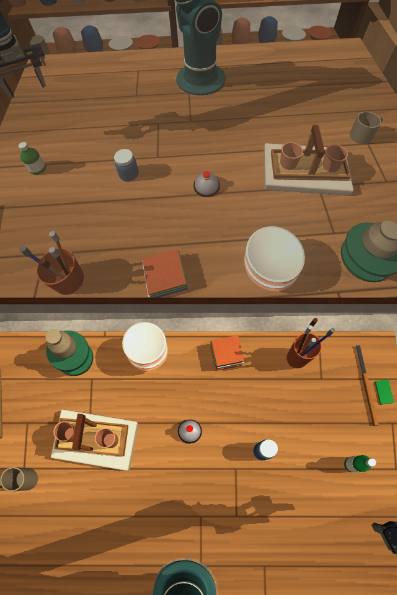

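The pictures show the bell (top view ~190,431, red dot), and the carrier on its slab (~95,438) with the handle across it at ~(80,432). The jar is at (266,449), well off to the other side. I'll refine the bar and plunger from depth.

```bash
cat > h.py <<'E'
import numpy as np,cv2
from station import *
def cloud(c,p,d):
    i=viewer.camera_info(c);K=i["intrinsics"];v,u=np.mgrid[:480,:640]
    X=np.stack([(u-K[0][2])/K[0][0]*d,-(v-K[1][2])/K[1][1]*d,-d],-1)
    return X@np.array(i["rotation"]).T+np.array(i["eye"])
def bar(c,p,d,zlo,zhi,ctr,r=.07):
    W=cloud(c,p,d);m=(d>0)&(W[...,2]>zlo)&(W[...,2]<zhi)&(np.hypot(W[...,0]-ctr[0],W[...,1]-ctr[1])<r)
    P=W[m];(c0,sz,_)=cv2.minAreaRect(P[:,:2].astype(np.float32))
    vx=cv2.fitLine(P[:,:2].astype(np.float32),cv2.DIST_HUBER,0,.01,.01).ravel()
    print(c,len(P),"rect",np.round(c0,4),np.round(sz,4),"mean",P.mean(0).round(4),"zmax",np.percentile(P[:,2],[50,95]).round(4),"ang",np.degrees(np.arctan2(vx[1],vx[0])).round(2))
def R(yaw): # tool down, tool y at world angle yaw
    y=np.array([np.cos(yaw),np.sin(yaw),0]);z=np.array([0,0,-1.]);return np.stack([np.cross(y,z),y,z],1)
E
python3 - <<'E'
from h import *
for c in("scene","top"):
    f=np.load(f"pics/{c}.npz");p,d=f["p"],f["d"]
    bar(c,p,d,.172,.19,(.536,.327))
    W=cloud(c,p,d);q=p.astype(int);m=(d>0)&(q[...,0]>150)&(q[...,1]<70)&(q[...,2]<80)&(np.hypot(W[...,0]-.558,W[...,1]+.017)<.03)
    P=W[m];T=P[P[:,2]>np.percentile(P[:,2],90)-.003];print("bell",len(P),P.mean(0).round(4),T.mean(0).round(4),len(T))
for a in(80,-100,100,-80):
    for x in((.536,.327,.15),(.536,.327,.3)):
        q=solver.inverse_kinematics(x,R(np.radians(a)));print(a,None if q is None else np.round(q,2))
E
```

```text
scene 501 rect [0.5333 0.3272] [0.0193 0.1136] mean [0.5383 0.3257 0.179 ] zmax [0.1793 0.182 ] ang -5.61
bell 85 [ 0.5606 -0.0146  0.0699] [ 0.561  -0.0151  0.0706] 63
top 593 rect [0.5319 0.3253] [0.02 0.11] mean [0.5312 0.3246 0.1785] zmax [0.1786 0.1816] ang -5.81
bell 92 [ 0.5585 -0.0163  0.0691] [ 0.5586 -0.0169  0.0705] 54
80 [ 0.14  0.84 -1.15  1.66  0.82  1.2   0.18]
80 [ 0.1   0.59 -1.05  1.52  0.51  1.34  0.4 ]
-100 [-0.08  0.63 -0.74  1.68  0.48  1.02 -2.72]
-100 [ 0.06  0.55 -0.97  1.52  0.46  1.32 -2.7 ]
100 [ 0.13  0.83 -1.13  1.67  0.8   1.19  0.54]
100 [ 0.12  0.61 -1.1   1.51  0.55  1.36  0.72]
-80 [-0.09  0.62 -0.72  1.68  0.47  1.02 -2.37]
-80 [ 0.02  0.52 -0.9   1.52  0.42  1.3  -2.32]
```

Run:
```python
from h import *
s=env.sense();p=s["ee_pos"]
env.movel([p[0],p[1],.32],rate=.25)
effector.grasp(5)
b=np.array([.5597,-.016])
env.reach([*b,.20],R(np.radians(84.3)))
env.movel([*b,.085],rate=.15)
f0=np.array(env.sense()["wrist_force"]);print(env.sense()["t"],f0,env.sense()["gripper_width"])
z=.074
while z>.056:
    env.movel([*b,z],rate=.05);s=env.sense();f=np.array(s["wrist_force"])-f0
    print(round(z,4),s["ee_pos"].round(4),f.round(1))
    if f[2]>10: break
    z-=.002 if z>.066 else .001
env.pause(.2)
print(tip_of("scene","bell_top") if viewer.read_camera("scene") else 0, env.sense()["t"],env.sense()["wrist_force"])
```

```text
5.95 [0.22825021 0.29267314 0.79885023] 0.00012006888493944478
0.074 [ 0.5595 -0.0161  0.0738] [ 0.2  0.6 -0.1]
0.072 [ 0.5597 -0.016   0.072 ] [-0.3 -0.9 -0.8]
0.07 [ 0.5601 -0.0159  0.0702] [ 0.2 -1.2  0.3]
0.068 [ 0.5601 -0.016   0.0681] [ 0.5 -0.2  1.5]
0.066 [ 0.5601 -0.0159  0.0661] [1.6 0.2 2. ]
0.065 [ 0.56   -0.0159  0.0651] [1.8 0.5 3.4]
0.064 [ 0.56   -0.0159  0.0641] [ 2.3 -0.1  1.5]
0.063 [ 0.56   -0.016   0.0631] [1.8 0.4 2.7]
0.062 [ 0.56   -0.0159  0.0624] [ 1.4 -0.2  5.4]
0.061 [ 0.5601 -0.0159  0.0623] [-0.7  0.  13.6]
[] 8.8667 [-0.24289488  0.48061168 12.54182063]
```

The plunger hit its stop: force rose to 13 N while z stayed at 0.062. Next I retreat, check that it sprang back, and go to the handle.

Run:
```python
from h import *
env.movel([.56,-.016,.10],rate=.08)
env.movel([.56,-.016,.28],rate=.25)
p,d=viewer.read_camera("scene");W=cloud("scene",p,d);q=p.astype(int)
m=(d>0)&(q[...,0]>150)&(q[...,1]<70)&(q[...,2]<80)&(np.hypot(W[...,0]-.56,W[...,1]+.016)<.03)
print("bell z",m.sum(),np.percentile(W[m][:,2],[50,90]))
effector.release()
Rg=R(np.radians(84.3));g=[.5325,.326]
env.reach([*g,.28],Rg); env.movel([*g,.20],rate=.15)
s=env.sense();print(s["t"],s["ee_pos"],s["gripper_width"],s["joint_positions"].round(2))
ims=[]
for c in("scene","top"):
    p,d=viewer.read_camera(c)
    ims.append(cv2.resize(p[120:330,390:640] if c=="scene" else p[110:320,20:270],None,fx=1.6,fy=1.6)[:,:,::-1])
cv2.imwrite("pics/b.png",np.hstack(ims))
```

```text
bell z 85 [0.0699044  0.07177068]
13.775 [0.53309069 0.32604138 0.20073035] 0.09184922407075087 [-0.05  0.57 -0.77  1.64  0.43  1.1   0.53]
```

View pics/b.png

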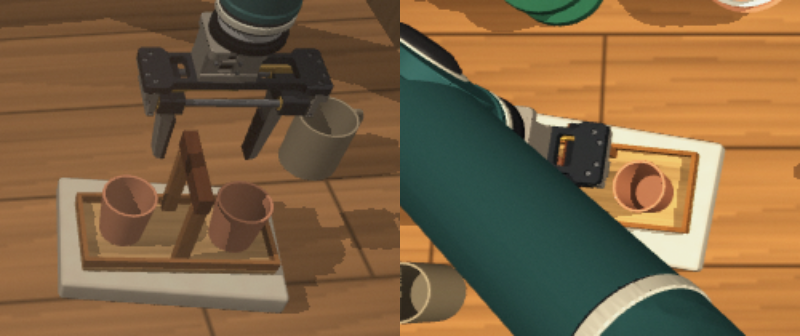

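The bell is back up. In the left half, the open fingers, tips at about (160,155) and (245,155), straddle the bar at about (195,165) and are aligned with it.

Run:
```python
from h import *
g=[.5325,.326]
f0=np.array(env.sense()["wrist_force"])
def say(t):
    s=env.sense();print(t,round(s["t"],2),s["ee_pos"].round(4),"w",round(s["gripper_width"],4),"gf",np.round(s["grasp_force"],1),"F",(np.array(s["wrist_force"])-f0).round(1),"M",np.round(s["moment"],2))
env.movel([*g,.147],rate=.1);say("down")
effector.grasp(45);say("grip")
env.movel([*g,.162],rate=.04);say("up15")
env.pause(.3);say("hold")
ims=[]
for c in("scene","top"):
    p,d=viewer.read_camera(c)
    ims.append(cv2.resize(p[120:330,390:640] if c=="scene" else p[110:320,20:270],None,fx=1.6,fy=1.6)[:,:,::-1])
cv2.imwrite("pics/c.png",np.hstack(ims))
```

```text
down 14.56 [0.5326 0.3264 0.1472] w 0.0921 gf 0.0 F [ 1.2 -0.2  0.9] M [ 0.04 -0.1   0.03]
grip 15.67 [0.5325 0.3262 0.147 ] w 0.0181 gf 45.0 F [ 0.2  0.9 -0.4] M [ 0.25 -0.21 -0.07]
up15 16.19 [0.5325 0.3258 0.162 ] w 0.0176 gf 45.0 F [ 0.3  0.1 -6. ] M [ 0.04 -0.11  0.03]
hold 16.49 [0.5324 0.3259 0.1618] w 0.0177 gf 45.0 F [-0.4 -0.2 -6.6] M [ 0.01 -0.14  0.02]
```

View pics/c.png

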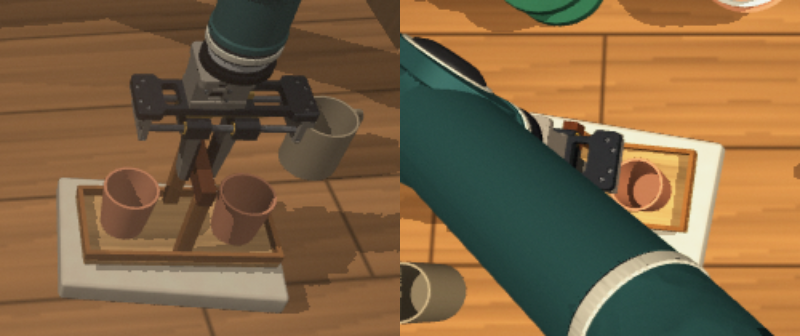

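The full weight is carried (about 6.6 N), the tray is level and both cups are upright at (130,205) and (240,210). Now I lift the rest of the way.

Run:
```python
from h import *
env.movel([.5325,.326,.287],rate=.07);env.pause(.8)
s=env.sense();print(s["t"],s["ee_pos"],s["gripper_width"],s["grasp_force"],s["wrist_force"],s["moment"],s["tcp_rot"][:,2])
p,d=viewer.read_camera("scene");cv2.imwrite("pics/d.png",p[:,:,::-1])
for n in("cup_a_mid","cup_b_mid","carrier","carrier_grip","glaze_jar_mid"):print(n,[(np.round(r["at"],3).tolist(),round(r["score"],2)) for r in tip_of("scene",n)[:2]])
```

```text
19.325 [0.53250602 0.32601017 0.2870249 ] 0.01767794698106269 44.99500751495361 [-2.52278667e-01  5.34456520e-03 -5.99571564e+00] [ 0.04918671 -0.14994084 -0.03450865] [ 1.37000057e-05  4.81580891e-05 -9.99999999e-01]
cup_a_mid [([0.541, 0.398, 0.22], 0.84)]
cup_b_mid []
carrier [([0.532, 0.329, 0.172], 0.79)]
carrier_grip [([0.536, 0.324, 0.309], 0.74)]
glaze_jar_mid [([0.487, -0.281, 0.052], 0.96)]
```

View pics/d.png

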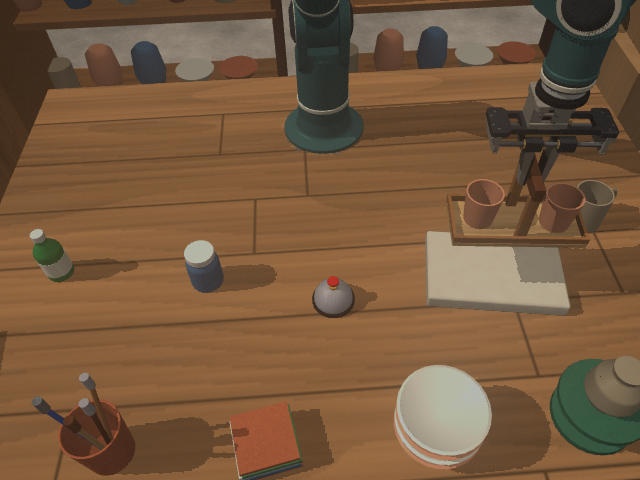

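The carrier hangs level about 14 cm above the slab at (515,220), with both cups upright at (483,205) and (560,208). The jar at (204,266) has not moved and the bell plunger is up at (333,282).

```bash
python3 -c "
from station import *
print(workorder.finish_job())"
```

```text
the job is handed in; nothing more can be done
None
```

The job is handed in: the bell was pressed to its stop and sprang back, then the carrier was lifted and is held level about 14 cm above the slab with both cups standing in it, and the blue glaze jar was left untouched.

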